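# Stow the gel lifter and hold the transilluminator cover open

## Task

The gel lifter has been left lying on the closed amber cover of the transilluminator: put it away in the free upper slot of the slanted tool block, blade first and fully home, and let go of it. Then raise the cover and hold it half open, at 45 degrees, so that I can lay my gel on the glass; the cover falls shut by itself, so your program finishes while you are still holding it there. Leave everything else on the bench where it is.

Things in the scene. Friction and masses are not known exactly. Their poses are not given: they have to be found in the camera images.
- lifter: gel lifter, flat tool 220 mm long, lying on the shut cover, blade to the left (+y). Origin: underside, middle of the joint of blade and handle; x to the blade's tip, y across, z up from its face. White blade: x 0 to 100 mm, 56 wide (44 over the last 16), 4 thick. Grey handle: x -120 to 0 mm, 22 wide, 16 thick, underside flush with the blade's. 50-95 g, centre of mass about 10 mm behind the origin
- lifter_grip (a point): middle of the lifter's handle, at (-60, 0, 8) mm in the lifter's frame; axes as lifter
- lifter_tip (a point): middle of the blade's tip, at (100, 0, 2) mm in the lifter's frame; axes as lifter
- tool_block: slanted tool block, fixed: white block with 3 slots one above the other, 28 mm apart, on a dark foot 150 x 92 mm; 143 mm high. Origin under the foot; x level, the way the slots run in (mouths face -x and up). The two lower slots hold other tools that stay there: a spatula whose handle stands 85 mm out, a comb that stands 21 mm out
- slot: the free upper slot. Origin: centre of its mouth, 129 mm above the bench; x straight into the slot (40 degrees down), y along its width (level), z across its thickness (up). Opening 65 mm (y) by 9 mm (z), 95 mm deep to a closed bottom; mouth face square to x, reaching 18 mm above the origin. Home, about 5 mm of blade shows; friction may keep the lifter from sliding in alone: push it home
- illuminator: transilluminator, fixed: ivory box 240 mm deep (x), 280 mm wide (y), 80 mm high, glass window in its top, with the hinged amber cover over it. Origin under its centre, x to its back (away from the robot), z up
- cover (a joint): opening angle of the amber cover, rad: 0 shut, grows as its front edge is raised, stop at 1.3. The cover is a flat panel 195 mm long and 250 mm wide, weighs about 0.3 to 0.55 kg, hinged along the back of the illuminator; nothing stays it, it falls shut from any angle when let go
- cover_hinge (a point): middle of the cover's hinge line, at (85, 0, 88) mm in the illuminator's frame; axes as the illuminator's: the hinge line runs along y, a turn about +y opens the cover. The shut cover reaches from here 195 mm to the front (-x); its upper face lies 10 mm above the hinge line
- cover_handle (a point): middle of the bow handle's bar, on the cover near its front edge: a round steel bar 10 mm thick, 100 mm long along y on two end posts, its middle 36 mm above the panel's upper face, at (-175, 0, 46) mm from the hinge in the cover's frame. Axes turn with the cover (as the illuminator's when shut)
- wash_bottle: bystander: white squeeze bottle, 68 mm across, 175 mm high; origin under its centre
- timer: bystander: white bench timer 55 x 70 x 18 mm; origin under its centre
- tube_rack: bystander: grey rack with small tubes 60 x 150 x 46 mm; origin under its centre
- mouse: bystander: black computer mouse 100 x 56 x 32 mm; origin under its centre
- jar: bystander: amber glass jar 60 mm across, 110 mm high; origin under its centre
- beaker: bystander: glass beaker 72 mm across, 90 mm high; origin under its centre
- gel_comb: bystander: dark gel comb lying flat, 37 x 120 x 5 mm; origin under its bar
There are look-alikes about, which are no part of the job. Leave any blue look-alike of the lifter alone.

How it is judged (in metres and radians):
On the way, in this order (a step that is already met when the one before it is completed fails the run):
1. the gel lifter is home in the upper slot, blade first, and let go, with the cover still shut (x of lifter_tip in the frame of slot above 0.083 m and y of lifter_tip in the frame of slot between -0.02 and 0.02 m and z of lifter_tip in the frame of slot between -0.008 and 0.008 m and angle between the x axis of lifter and the x axis of slot, either way round below 0.15 rad and contact force between each of the arm, the fingers and lifter below 0.1 N and value of joint cover below 0.1 rad), for 0.2 s.
2. the robot holds the cover at 45 degrees, within 7 (value of joint cover between 0.663 and 0.908 rad and contact force between any of the fingers, the arm and cover above 0.3 N), for 0.5 s.
At the end, for the whole second after the job is handed in: The robot holds the cover still at 45 degrees, give or take 7, carrying it itself; the lifter lies untouched in the upper slot, blade tip within 12 mm of the slot's bottom (all of step 2 and velocity of joint cover between -0.1 and 0.1 rad/s and x of lifter_tip in the frame of slot above 0.083 m and y of lifter_tip in the frame of slot between -0.02 and 0.02 m and z of lifter_tip in the frame of slot between -0.008 and 0.008 m and angle between the x axis of lifter and the x axis of slot, either way round below 0.15 rad and contact force between each of the arm, the fingers and lifter below 0.1 N); the arm keeps its last pose, push and grip.
It fails at once if a bystander is pushed more than 30 mm or knocked over (distance of any of wash_bottle, timer, tube_rack, mouse, jar, beaker, gel_comb from where it was at the start of the episode above 0.03 m or angle between any of wash_bottle, jar, beaker's own z axis and vertical above 0.6 rad).
It also fails if it takes over 64 s, if anything falls off the work surface, if the arm or the gripper's body presses on something with over 40 N, if the wrist force passes 120 N, or if a joint passes its speed limit or range.

## Robot

A 6-joint arm with a two-finger parallel gripper is mounted at the origin on the work surface. World frame = base frame: x ahead of the robot, y to its left, z up, the work surface at z = 0. Lengths are in mm, angles in rad, forces in N, time in s.
With the tool pointing down it reaches from about 250 to 775 mm from the base axis. Payload 8.9 kg.
Tool frame: the origin (TCP) lies midway between the tips of the shut fingers; the grasp point (between the pads) lies 19 mm behind it; z points along the fingers, y is the direction in which the jaws open and shut (so a half turn about z gives the same grasp; the last joint's range is limited). The gripper opens to 85 mm and grips with 20 to 120 N. Pads are 22 mm wide; open, the fingers measure 114 mm over their backs; the gripper's body (76 mm by 85 mm) begins 54 mm behind the grasp point. The pads swing forward as they close: fully open they stand 13 mm farther back than shut.
Start: joints at [1.139, 0.291, -0.153, 1.127, 0, 1.431], TCP at [151.527, 502.656, 231.305] pointing down, gripper open.
Joint ranges: [-2.52, 2.52], [-0.91, 1.74], [-1.3, 1.37], [-1.96, 2.02], [-1.52, 1.47], [-3.14, 3.14]. Speed limits (rad/s): [2.22, 2.22, 2.79, 3.14, 3.14, 3.14].

## Interface

Orientations are given as a rotation vector (axis times angle).
In Python, from station import readout, imaging, job gives the robot as it stands.
- The arm moves only by the shell command python3 -m handwheel 'ROWS' [OPENING] [FORCE]. ROWS is JSON, a list that holds one entry, the list of rows, each a list of 4 numbers: the shift along the tool's x, y, z in cm, then the turn about the tool's z in degrees. In form: [[[tx, ty, tz, spin], ...]]. A call has 1 to 20 rows; each row shifts and turns the commanded pose from where the row before left it, along the tool's axes as they then stand; what a row does not reach is not made up. A row lasts 1/8 s, in which the tool goes at most 62.5 mm and 10.7 degrees, less where a joint would pass 70% of its speed; a pose out of reach is approached as far as the arm can. A call is refused whole if a number of a shift passes 6.25 or a number of a turn 10.7, either way. A call with a gripper value outside its range is refused whole. OPENING is the opening, from 0 (shut) to 1 (fully open), set as the call begins (- or left out, the last holds). The fingers move at their own pace and stop on an object; FORCE is the grip in N (left out, the last holds). Time passes only in rows, so rows that do not move let the fingers close. It gives the time, the measured TCP pose, the force and the opening at its end, in the units of the state.
- readout.observe(): the state, without advancing time (a new reading comes with each control period).
- imaging.grab_frame(name): name is "side" or "top" or "wrist"; returns a dict with "pixels" (384x512x3 uint8, red, green, blue), "depth" (384x512 float32, mm along the optical axis (not along the pixel's ray), 0 where there is no reading), "intrinsics" (3x3 intrinsics, pixels), "k1" (the pictures are not rectified: a ray, as slopes to the right and down, at radius r is drawn at 1 + k1 r^2 times it, then the intrinsics apply), "R" (3x3) and "t" (3): a world point X has camera coordinates R X + t. Camera axes: x right, y down, z forward; pixel columns grow to the right and rows downward; lengths in mm; the calibration is good to about 2 mm. A picture is of the moment at which its call begins.
- job.finish_job(): hands the job in, once; it reports no verdict.
The state is a dict: "time_s": time; "qpos": joint angles; "joint_velocities": joint speeds; "joint_efforts": joint torques, N m; "tcp_pos": TCP position; "tcp_rot": TCP orientation; "force": force on the tool from outside, world axes, zero at the start; "ft_torque": the same for the moment, N m; "gripper_width": finger opening in mm.
Only numpy, scipy, OpenCV 4.12 (cv2) and the standard library are available. Lean on these libraries where they do the work, as an engineer would, in place of code of your own. Each camera call takes 0.05 s, during which the arm holds its last target. There are 200 camera calls.

## Working session

There is one attempt and no reset: what is moved stays moved. The work goes in short steps, Python scripts to look and compute and a shell command to move; the robot and the scene stay as the last step left them, time stands still between calls to the robot, and variables do not carry over. Pictures are saved under pics/ and viewed, about 8 in all and at most 12, crops included, and the job is handed in when it is done.

```bash
ls; mkdir -p pics; cat > h.py <<'E'
import numpy as np,cv2
from station import readout,imaging,job
from scipy.spatial.transform import Rotation as R
def grab(n,tag):
    f=imaging.grab_frame(n); np.savez(f'pics/{tag}.npz',**f); cv2.imwrite(f'pics/{tag}.png',f['pixels'][:,:,::-1]); return f
def load(tag): return dict(np.load(f'pics/{tag}.npz'))
def w(f,u,v,z=None):
    K=f['intrinsics']; k=float(f['k1'])
    D=np.array([(u-K[0,2])/K[0,0],(v-K[1,2])/K[1,1]]); s=D.copy()
    for _ in range(20): s=D/(1+k*(s@s))
    ray=np.array([s[0],s[1],1.]); Rm=f['R'];t=f['t']
    if z is None:
        d=f['depth'][int(round(v)),int(round(u))]; return Rm.T@(ray*d-t)
    o=-Rm.T@t; r=Rm.T@ray; return o+r*(z-o[2])/r[2]
def px(f,X):
    c=f['R']@np.asarray(X)+f['t']; s=c[:2]/c[2]; s=s*(1+float(f['k1'])*(s@s)); K=f['intrinsics']
    return np.array([K[0,0]*s[0]+K[0,2],K[1,1]*s[1]+K[1,2]])
E
python3 - <<'E'
from h import *
a=grab('top','t0');b=grab('side','s0')
cv2.imwrite('pics/ts.png',cv2.resize(np.vstack([a['pixels'],b['pixels']])[:,:,::-1],(512,768)) if 0 else np.hstack([a['pixels'],b['pixels']])[:,:,::-1])
cv2.imwrite('pics/t0b.png',cv2.resize(a['pixels'][:,:,::-1],(800,600),interpolation=cv2.INTER_CUBIC))
cv2.imwrite('pics/s0b.png',cv2.resize(b['pixels'][:,:,::-1],(800,600),interpolation=cv2.INTER_CUBIC))
print(readout.observe())
E
```

```text
pics
{'time_s': 0.1, 'qpos': array([ 1.13868896e+00,  2.91225495e-01, -1.54064970e-01,  1.12671264e+00,
       -2.73062307e-05,  1.43149550e+00]), 'joint_velocities': array([ 0.00072544, -0.00207688,  0.00154331,  0.0003658 ,  0.00158482,
        0.00202706]), 'joint_efforts': array([ 1.47799758e-03, -5.37975204e+01,  3.31918359e+01,  9.33137024e-03,
       -1.84914170e-04,  2.74643583e-05]), 'tcp_pos': array([151.36882163, 502.27859478, 230.78366592]), 'tcp_rot': array([-4.58252259e-01, -3.10767335e+00,  1.83067394e-03]), 'force': array([ 0.20725053,  0.8170459 , -0.20913381]), 'ft_torque': array([-0.01174191,  0.01017879, -0.06410402]), 'gripper_width': 85.25597789341435}
```

View pics/t0b.png

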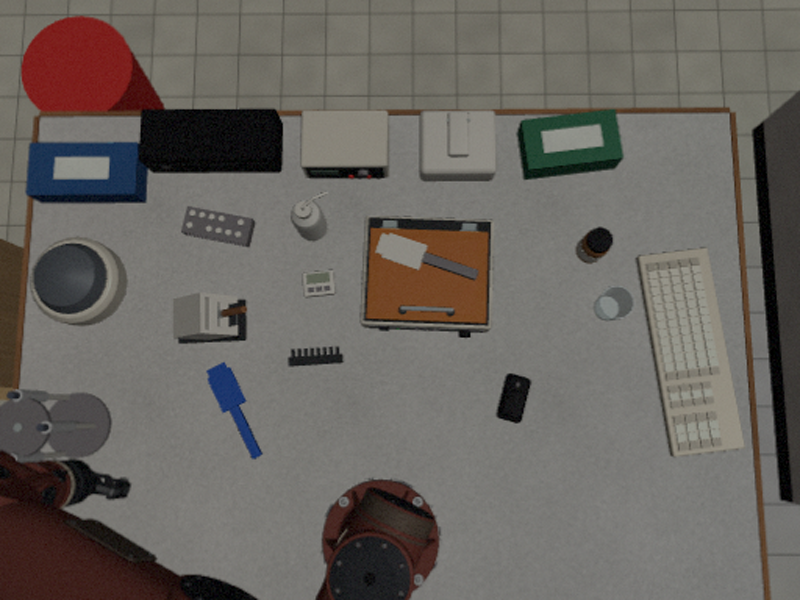

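View pics/s0b.png

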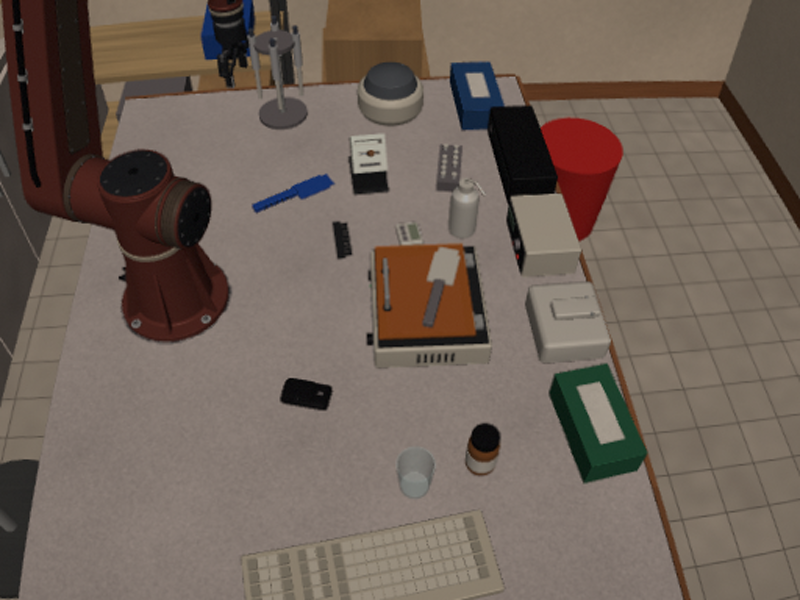

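Top view (800-px scale): the white and grey lifter is on the amber cover, with tip ~(378,247), joint ~(425,258) and handle end ~(476,272). The tool block is at (210,317), with mouths facing right. The bow handle runs (400,310)–(455,310). Lifter candidates:
- white and grey tool at (425,258), which matches the description
- blue look-alike at (235,410)
- brown spatula in the block at (233,310)

I choose the white and grey one and check it in a close crop.

```bash
python3 - <<'E'
from h import *
a=load('t0');b=load('s0')
def crop(f,x0,y0,w_,h_,s): return cv2.resize(f['pixels'][y0:y0+h_,x0:x0+w_,::-1],None,fx=s,fy=s,interpolation=cv2.INTER_CUBIC)
A=crop(a,228,132,92,88,4.3);B=crop(a,105,180,60,45,6.6)
C=crop(b,215,78,45,52,5.5);H=600
im=np.zeros((600,800,3),np.uint8)
for c,x,y in((A,0,0),(B,400,0),(C,400,300)): 
    c=c[:600-y,:800-x]; im[y:y+c.shape[0],x:x+c.shape[1]]=c
cv2.imwrite('pics/c1.png',im)
print('topcam',-a['R'].T@a['t'],'sidecam',-b['R'].T@b['t'],a['intrinsics'][0,0],b['intrinsics'][0,0])
s=1.5625
for n,p in dict(tip=(378,247),joint=(425,258),rear=(476,272),coverFL=(366,322),coverFR=(490,322),coverBL=(370,230),barL=(402,310),barR=(453,311),blocktop=(185,310),blockR=(215,300),bench=(300,400)).items(): print(n,w(a,p[0]/s,p[1]/s).round())
E
```

```text
topcam [ 264.34926041  -76.413971   1636.51769238] sidecam [  400.74717046 -1080.89957343  1291.25222528] 474.4029145992009 471.62196107467474
tip [612.   6. 103.]
joint [585. -94. 117.]
rear [ 555. -200.  117.]
coverFL [456.  32.  75.]
coverFR [ 465. -239.   -1.]
coverBL [652.  24.  94.]
barL [472. -46. 140.]
barR [ 476. -152.   99.]
blocktop [478. 409. 105.]
blockR [499. 346. 109.]
bench [293. 180.   2.]
```

View pics/c1.png

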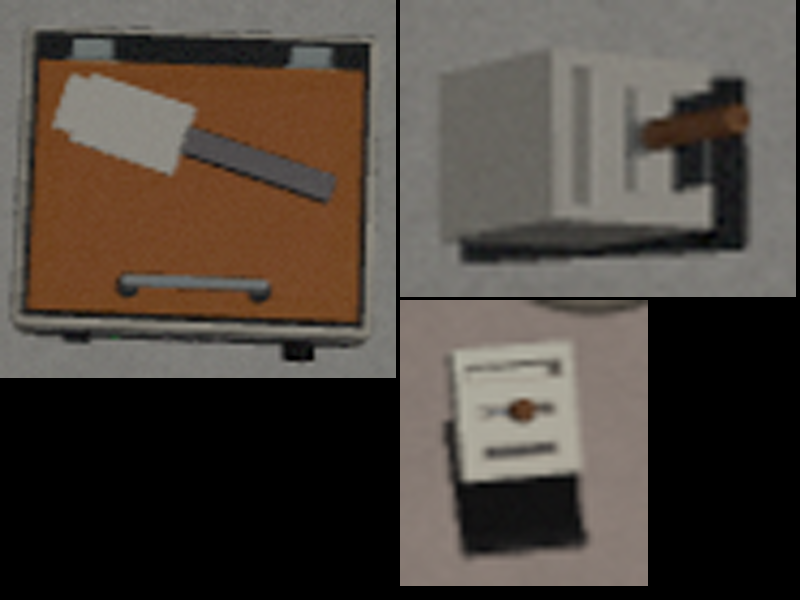

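The crop confirms the white and grey lifter lying on the cover: tip ~(63,100), joint ~(188,140), handle end ~(330,188). The free slot is the upper one, the line at x≈582, y 65–205 in the right crop. The spatula is in the middle slot.

```bash
python3 - <<'E'
from h import *
a=load('t0');b=load('s0')
A=lambda x,y,z:w(a,228+x/4.3-.4,132+y/4.3-.4,z)
B=lambda x,y,z:w(a,105+(x-400)/6.6-.4,180+y/6.6-.4,z)
C=lambda x,y,z:w(b,215+(x-400)/5.5-.4,78+(y-300)/5.5-.4,z)
tip=A(63,100,102);j=A(186,140,110);r=A(331,188,114)
print(tip,j,r,'len',np.linalg.norm((tip-r)[:2]),'yaw',np.degrees(np.arctan2(*(tip-r)[1::-1])))
c=[A(38,60,98),A(365,70,98),A(27,310,98),A(362,323,98)]; print(np.round(c,0))
print('cov yaw',np.degrees(np.arctan2(*(c[0]-c[1])[1::-1])),np.degrees(np.arctan2(*(c[2]-c[3])[1::-1])),np.degrees(np.arctan2(*(c[0]-c[2])[1::-1])))
print('bar',A(128,282,134),A(260,288,134))
print('slot top',B(582,65,129),B(582,205,129)); print('slot side',C(465,370,129),C(562,366,129))
# block: fit face normals by depth
for n,p in dict(slotface=[(600,90),(615,190),(560,130),(690,210)]).items():
  for q in p: print(B(*q,0)*0+w(a,105+(q[0]-400)/6.6,180+q[1]/6.6))
q=readout.observe(); print(R.from_rotvec(q['tcp_rot']).as_matrix().round(3))
E
```

```text
[623.51649599   4.73953623 102.        ] [590.04032277 -89.85151022 110.        ] [ 551.68369589 -199.5644658   114.        ] len 216.56425470748744 yaw 70.62844729467162
[[ 656.   25.   98.]
 [ 647. -228.   98.]
 [ 461.   31.   98.]
 [ 451. -223.   98.]]
cov yaw 87.97890624198641 87.65426322726644 -2.03058007565279
bar [477.2179582  -46.11737718 134.        ] [ 472.50768597 -144.20091853  134.        ]
slot top [504.01471691 358.115738   129.        ] [435.17270926 355.28208961 129.        ]
slot side [435.03457289 359.19978054 129.        ] [503.5023942  357.39027262 129.        ]
[491.80228574 350.22654823 119.1429003 ]
[442.90269184 342.22455633 114.28500716]
[470.09493144 364.99639513 133.10015091]
[436.48509831 312.95942843  82.51967134]
[[-0.957  0.289 -0.   ]
 [ 0.289  0.957 -0.001]
 [ 0.    -0.001 -1.   ]]
```

```bash
python3 -m handwheel '[[[0,0,0,10.3],[0,0,0,10.3],[0,0,0,10.3],[0,0,0,10.3],[0,0,0,10.3],[0,0,0,10.3],[0,0,0,10.3],[0,0,0,10.3],[0,0,0,10.3]]]' 1 20
python3 -m handwheel '[[[-3.07,3.81,0,0],[-3.07,3.81,0,0],[-3.07,3.81,0,0],[-3.07,3.81,0,0],[-3.07,3.81,0,0],[-3.07,3.81,0,0],[-3.07,3.81,0,0],[-3.07,3.81,0,0],[-3.07,3.81,0,0],[-3.07,3.81,0,0],[-3.07,3.81,0,0],[-3.07,3.81,0,0],[-3.07,3.81,0,0],[-3.07,3.81,0,0],[-3.07,3.81,0,0],[-3.07,3.81,0,0],[0,0,0,0],[0,0,0,0]]]'
python3 - <<'E'
from h import *
f=grab('wrist','w1'); cv2.imwrite('pics/w1b.png',cv2.resize(f['pixels'][:,:,::-1],(800,600)))
q=readout.observe(); print(q['tcp_pos'],R.from_rotvec(q['tcp_rot']).as_matrix().round(3))
print('wrist cam',-f['R'].T@f['t'])
E
```

```text
time_s: 1.23
tcp_pos: [151.4, 502.4, 231.0]
tcp_rot: [2.57, 1.806, -0.001]
force: [-0.1, -0.3, -0.5]
gripper_width: 85.4
time_s: 3.48
tcp_pos: [561.9, -163.3, 230.7]
tcp_rot: [-2.564, -1.812, 0.001]
force: [-0.2, 0.2, -0.2]
gripper_width: 85.9
[ 561.84335041 -162.90423859  231.04843208] [[ 0.333  0.943 -0.001]
 [ 0.943 -0.333  0.001]
 [ 0.    -0.001 -1.   ]]
wrist cam [589.66991732 -84.05874907 374.13305503]
```

View pics/w1b.png

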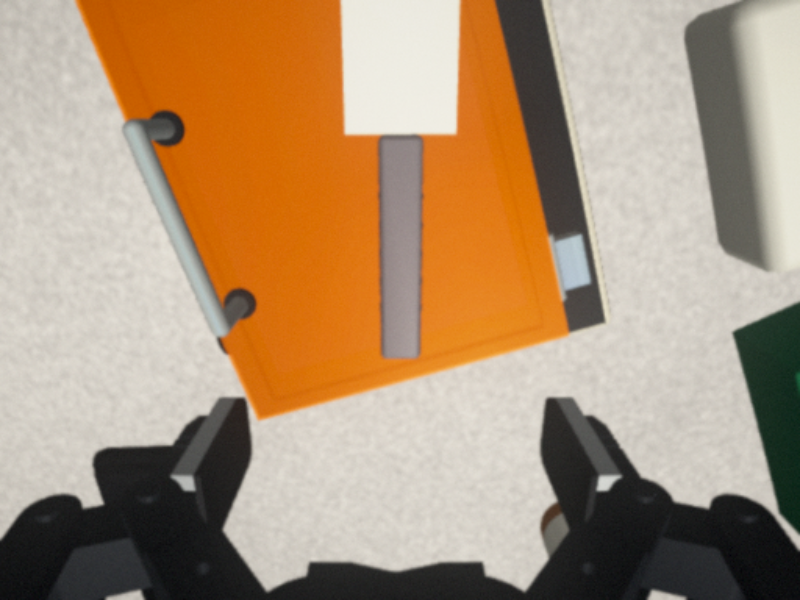

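Wrist view: the lifter's axis is vertical in the image, with the joint at (400,135) and the handle end at (400,357). The jaws stand square to it. The bar runs (135,128)–(222,333).

```bash
python3 - <<'E'
from h import *
f=load('w1'); s=1.5625
W=lambda x,y,z:w(f,x/s,y/s,z)
j=W(400,135,102); r=W(400,357,112);print('joint',j,'rear',r,np.linalg.norm((j-r)[:2]),np.degrees(np.arctan2(*(j-r)[1::-1])))
b=[W(135,125,136),W(222,333,136)];print('bar',b,np.linalg.norm(b[0]-b[1]),np.degrees(np.arctan2(*(b[0]-b[1])[1::-1])))
e=[W(258,418,98),W(568,333,98)];print('edge',e)
q=readout.observe();M=R.from_rotvec(q['tcp_rot']).as_matrix()
u=(j-r);u[2]=0;u/=np.linalg.norm(u);g=r+u*42;g[2]=101;print('grip',g,'shift cm',M.T@(g-q['tcp_pos'])/10)
print(w(f,400/s,250/s),w(f,300/s,300/s))
E
```

```text
joint [588.69137331 -92.23731128 102.        ] rear [ 549.42839991 -204.20947137  112.        ] 118.65641876635969 70.6768119583107
bar [array([478.94005954, -46.54648301, 136.        ]), array([ 472.95700837, -151.10933919,  136.        ])] 104.7338903797957 86.72512588685841
edge [array([ 450.35516067, -221.06261277,   98.        ]), array([ 644.62709338, -228.83418316,   98.        ])]
grip [ 563.32604573 -164.57545264  101.        ] shift cm [-0.11151852  0.20990953 13.00459003]
[ 569.94890108 -145.4977784   115.27740166] [ 505.94527291 -157.81842494   99.33183798]
```

```bash
python3 -m handwheel '[[[-0.1,0.2,3,0],[0,0,3,0],[0,0,3,0],[0,0,2.5,0],[0,0,1.0,0],[0,0,0.5,0],[0,0,0,0],[0,0,0,0]]]'
python3 -m handwheel '[[[0,0,0,0],[0,0,0,0],[0,0,0,0],[0,0,0,0],[0,0,0,0],[0,0,0,0]]]' 0 30
python3 -m handwheel '[[[0,0,-1,0],[0,0,-2,0],[0,0,-3,0],[0,0,-3,0],[0,0,-3,0],[0,0,-2,0],[0,0,0,0]]]'
python3 - <<'E'
from h import *
f=grab('wrist','w2'); g=grab('side','s2')
cv2.imwrite('pics/w2b.png',np.hstack([cv2.resize(f['pixels'][:,:,::-1],(400,300)),cv2.resize(g['pixels'][60:260,150:350,::-1],(400,400))[:300]]))
for v in (60,100,150,200,230,250): print(v,w(f,256,v).round(1))
E
```

```text
time_s: 4.53
tcp_pos: [564.6, -165.5, 102.2]
tcp_rot: [2.564, 1.813, 0.001]
force: [0.0, 0.0, 0.2]
gripper_width: 85.4
time_s: 5.28
tcp_pos: [564.1, -165.4, 101.5]
tcp_rot: [2.565, 1.814, 0.0]
force: [-0.5, 0.9, 3.2]
gripper_width: 20.9
time_s: 6.15
tcp_pos: [564.8, -165.6, 243.0]
tcp_rot: [2.563, 1.812, 0.002]
force: [0.2, -0.2, -0.9]
gripper_width: 20.8
60 [595.5 -80.9 244.1]
100 [590.4 -95.  256. ]
150 [ 584.  -113.4  256.1]
200 [ 576.8 -134.   254.8]
230 [ 572.5 -146.2  257.3]
250 [ 569.  -156.2  255.9]
```

View pics/w2b.png

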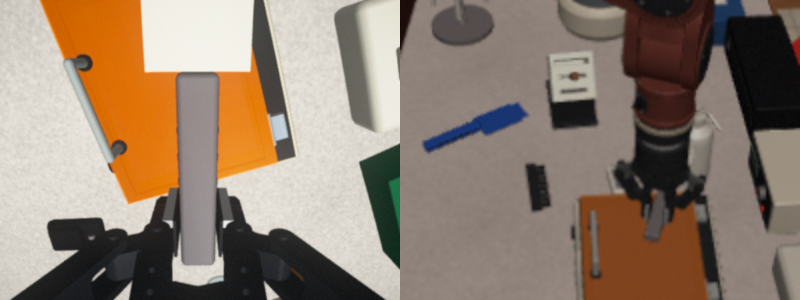

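```bash
python3 -m handwheel '[[[0,0,0,-10.7],[0,0,0,-10.7],[0,0,0,-10.7],[0,0,0,-10.7],[0,0,0,-10.7],[0,0,0,-10.7],[0,0,0,-10.7],[0,0,0,-10.7],[0,0,0,-10.7],[0,0,0,-10.7],[4,2.1,0,0],[4,2.1,0,0],[4.7,2.2,0,0],[0,0,3,0],[0,0,3,0],[0,0,2,0],[0,0,0,0],[0,0,0,0]]]'
python3 - <<'E'
from h import *
q=readout.observe(); print(q['tcp_pos'],R.from_rotvec(q['tcp_rot']).as_matrix().round(3))
f=grab('wrist','w3'); cv2.imwrite('pics/w3b.png',cv2.resize(f['pixels'][:,:,::-1],(512,384)))
E
```

```text
time_s: 8.5
tcp_pos: [439.9, -95.9, 161.5]
tcp_rot: [-0.068, -3.141, -0.0]
force: [-0.0, 0.5, -1.1]
gripper_width: 21.3
[439.94177334 -95.86018988 161.5469262 ] [[-0.999  0.043 -0.   ]
 [ 0.043  0.999  0.   ]
 [ 0.     0.    -1.   ]]
```

View pics/w3b.png

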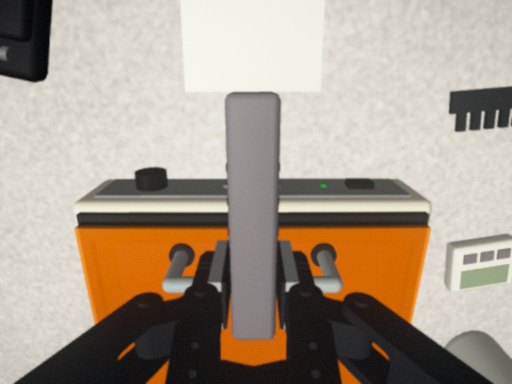

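The handle end lies over the bar, between the posts. Pressing down on it should tilt the blade.

```bash
python3 -m handwheel '[[[0,0,1.5,0],[0,0,0.5,0],[0,0,0.4,0],[0,0,0.4,0],[0,0,0,0]]]'
python3 -m handwheel '[[[0,0,0.4,0],[0,0,0.4,0],[0,0,0.4,0],[0,0,0.2,0],[0,0,0,0],[0,0,0,0]]]'
python3 -m handwheel '[[[0,0,-2,0],[0,0,-3,0],[0,0,-4,0],[0,0,0,0]]]'
python3 - <<'E'
from h import *
q=readout.observe(); print(q['tcp_pos'],q['force'])
f=grab('wrist','w4'); cv2.imwrite('pics/w4b.png',cv2.resize(f['pixels'][:,:,::-1],(512,384)))
for v in (20,40,60,80,120,150,180,210,240,270,300,320): print(v,f['pixels'][v,256],w(f,256,v).round(1))
E
```

```text
time_s: 9.18
tcp_pos: [438.8, -95.7, 133.8]
tcp_rot: [-0.068, -3.139, 0.0]
force: [-6.4, 0.4, 5.0]
gripper_width: 21.3
time_s: 9.93
tcp_pos: [439.6, -95.9, 120.2]
tcp_rot: [-0.068, -3.141, 0.0]
force: [-4.5, 1.1, 6.1]
gripper_width: 20.9
time_s: 10.42
tcp_pos: [441.9, -96.7, 212.4]
tcp_rot: [0.068, 3.135, -0.003]
force: [0.9, -0.4, -1.3]
gripper_width: 21.1
[441.90088284 -96.65120452 212.36779178] [ 0.8774381  -0.38302895 -1.29940073]
20 [235 231 222] [327.  -90.  147.7]
40 [235 232 221] [338.5 -90.5 155.4]
60 [237 234 223] [349.3 -91.  161.9]
80 [237 235 226] [359.8 -91.5 168.5]
120 [142 134 135] [378.1 -92.4 192.2]
150 [141 137 137] [391.6 -92.9 198.7]
180 [139 132 134] [403.7 -93.5 208. ]
210 [139 132 134] [415.9 -94.  215. ]
240 [137 131 132] [428.1 -94.5 221.1]
270 [140 133 135] [438.9 -95.  228.9]
300 [135 131 134] [451.1 -95.5 234. ]
320 [137 131 133] [457.3 -95.8 239.6]
```

```bash
python3 -m handwheel '[[[0,0,-2.5,0],[0,0,-2.4,10.7],[0,0,0,10.7],[0,0,0,10.7],[0,0,0,10.7],[0,0,0,10.7],[0,0,0,10.7],[0,0,0,10.7],[0,0,0,10.7],[0,0,0,1.4],[0,0,0,0]]]'
python3 -m handwheel '[[[4,0.4,0,0],[4,0.4,0,0],[4,0.4,0,0],[4,0.4,0,0],[4,0.4,0,0],[4,0.4,0,0],[2.5,0.4,1.5,0],[1.0,0,1.3,0],[0,0,0,0],[0,0,0,0]]]'
python3 - <<'E'
from h import *
q=readout.observe(); print(q['tcp_pos'],R.from_rotvec(q['tcp_rot']).as_matrix().round(3))
f=grab('wrist','w5'); g=grab('side','s5')
cv2.imwrite('pics/w5b.png',np.hstack([cv2.resize(f['pixels'][:,:,::-1],(500,375)),cv2.resize(g['pixels'][60:160,190:270,::-1],(300,375))]))
E
```

```text
time_s: 11.85
tcp_pos: [439.6, -95.8, 257.8]
tcp_rot: [-2.207, -2.235, 0.001]
force: [-1.0, 0.3, -2.2]
gripper_width: 21.6
time_s: 13.1
tcp_pos: [465.5, 178.6, 230.6]
tcp_rot: [2.211, 2.231, -0.0]
force: [-0.3, 0.1, -0.9]
gripper_width: 20.9
[465.45805532 178.58553516 230.567659  ] [[-0.009  1.     0.   ]
 [ 1.     0.009 -0.   ]
 [-0.     0.    -1.   ]]
```

View pics/w5b.png

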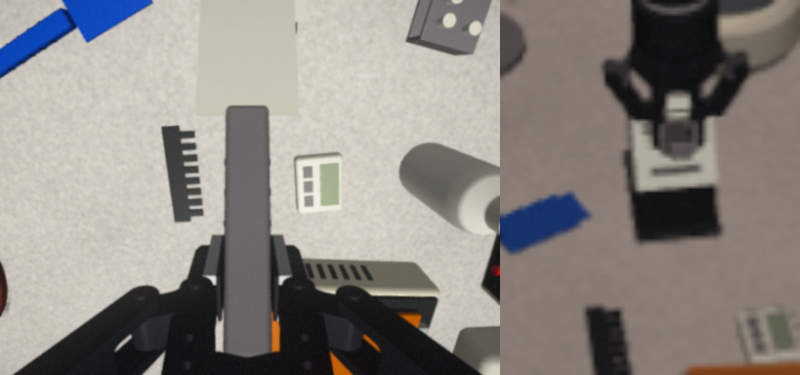

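The wrist view shows the lifter straight along tool x, and the slot is out of its view. I check the top camera.

```bash
python3 - <<'E'
from h import *
f=grab('top','t5')
cv2.imwrite('pics/t5b.png',cv2.resize(f['pixels'][165:235,95:195,::-1],(800,560),interpolation=cv2.INTER_CUBIC))
q=readout.observe();T=q['tcp_pos']; 
for p in ([469.5,357.5,129],[435,357.5,129],[504,357.5,129],T+[-1,149,-88]): print((px(f,np.array(p)*1.)-[95,165])*8)
w5=load('w5')
for v in (10,40,70,95,130,200,260,300): print(v,w(w5,252,v).round(1))
E
```

```text
[295.41536285 280.37825996]
[291.86344608 365.72472949]
[298.92780459 195.62036103]
[359.82005891 287.42020747]
10 [463.2 299.3 163.3]
40 [463.3 282.1 173.3]
70 [463.5 265.8 183.7]
95 [463.7 252.9 190.9]
130 [463.9 237.6 213.2]
200 [464.2 208.4 231.5]
260 [464.4 184.3 244. ]
300 [464.6 169.  252.4]
```

View pics/t5b.png

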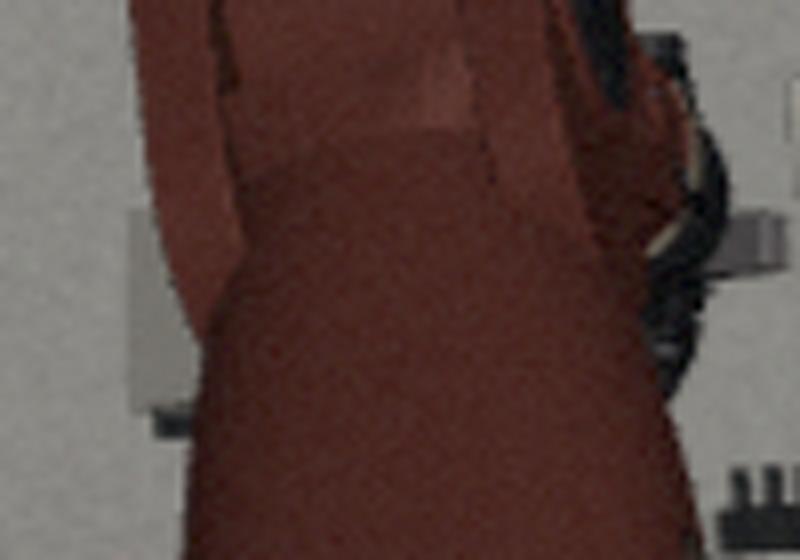

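The top view is blocked by the arm, so I work from the computed tip and mouth positions plus force. Align first, then advance to just short of the mouth.

```bash
python3 -m handwheel '[[[0.46,0.53,-0.55,0],[0,0,0,0],[0.7,0,0.58,0],[0.7,0,0.58,0],[0.5,0,0.42,0],[0,0,0,0],[0,0,0,0]]]'
python3 -m handwheel '[[[0.38,0,0.32,0],[0.38,0,0.32,0],[0,0,0,0]]]'
python3 -m handwheel '[[[0.38,0,0.32,0],[0.38,0,0.32,0],[0,0,0,0]]]'
python3 - <<'E'
from h import *
q=readout.observe();T=q['tcp_pos'];print(T,q['force'])
f=grab('wrist','w6');g=grab('side','s6')
for v in (10,40,70,95,130,200,260,300): print(v,(w(f,253,v)-T).round(1))
cv2.imwrite('pics/s6b.png',cv2.resize(g['pixels'][70:140,200:270,::-1],(700,600),interpolation=cv2.INTER_CUBIC))
E
```

```text
time_s: 14.12
tcp_pos: [470.5, 203.0, 220.0]
tcp_rot: [2.211, 2.232, -0.0]
force: [0.3, 0.0, -1.0]
gripper_width: 21.1
time_s: 14.5
tcp_pos: [471.9, 206.1, 215.2]
tcp_rot: [2.208, 2.222, -0.006]
force: [1.2, -26.3, 17.5]
gripper_width: 21.1
time_s: 14.88
tcp_pos: [472.0, 213.5, 208.8]
tcp_rot: [2.208, 2.221, -0.006]
force: [0.8, -26.9, 17.0]
gripper_width: 21.2
[471.98390108 213.54979833 208.75566709] [  0.81532557 -26.92179356  17.00926556]
10 [ -1.1 119.1 -62.1]
40 [ -1.  102.4 -52.4]
70 [ -0.9  86.7 -43.9]
95 [ -0.8  74.1 -38.6]
130 [ -0.8  57.2 -28.4]
200 [-0.7 29.3 -0.5]
260 [-0.6  5.  12. ]
300 [-0.5 -9.9 21.3]
```

View pics/s6b.png

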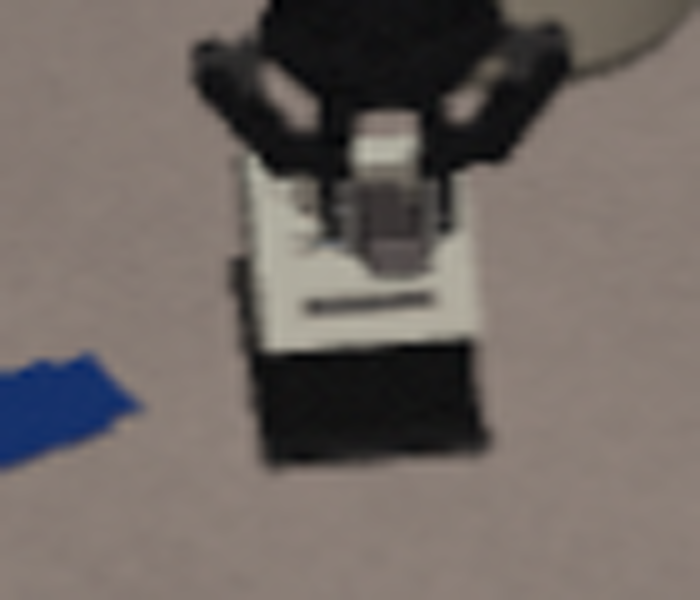

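The push met 27 N along the slot axis, so the tip struck the face. The wrist depth puts the blade's top corner about at the upper lip (+4.3 mm), so it is high. I back off, lower it by about 3 mm across the slot and probe again.

```bash
python3 -m handwheel '[[[-0.8,0,-0.68,0],[-0.19,0,0.23,0],[0,0,0,0]]]'
python3 -m handwheel '[[[0.25,0,0.21,0],[0.25,0,0.21,0],[0.15,0,0.12,0],[0,0,0,0]]]'
python3 -m handwheel '[[[0.23,0,0.19,0],[0.23,0,0.19,0],[0,0,0,0]]]'
python3 - <<'E'
from h import *
q=readout.observe();T=q['tcp_pos'];print(T,q['force'])
f=grab('wrist','w7')
P=np.array([(w(f,253,v)-T) for v in range(5,350,5)]);
for v,p in zip(range(5,350,5),P): 
  if v in(5,20,35,50,65,80,95,110,115,120,125,130,135,140,170,200,230,260,290,310): print(v,p.round(1),f['pixels'][v,253])
E
```

```text
time_s: 15.35
tcp_pos: [470.2, 208.5, 211.3]
tcp_rot: [-2.211, -2.231, 0.0]
force: [-0.5, 0.6, -0.1]
gripper_width: 21.2
time_s: 15.85
tcp_pos: [470.2, 215.0, 206.1]
tcp_rot: [-2.211, -2.232, 0.001]
force: [0.4, 0.4, -0.6]
gripper_width: 21.5
time_s: 16.23
tcp_pos: [470.2, 219.6, 202.3]
tcp_rot: [-2.211, -2.232, 0.0]
force: [-0.2, -1.0, -1.5]
gripper_width: 21.2
[470.23942081 219.57688809 202.3061308 ] [-0.20623765 -0.99537983 -1.49806427]
5 [ -1.8 122.8 -64.3] [191 186 171]
20 [ -1.7 114.4 -60.6] [189 185 172]
35 [ -1.6 105.9 -55.8] [192 189 173]
50 [ -1.5  97.7 -50.2] [194 190 174]
65 [ -1.5  89.8 -46.7] [195 192 175]
80 [ -1.4  82.  -42.4] [194 192 176]
95 [ -1.3  74.4 -38.4] [197 193 178]
110 [ -1.2  66.8 -35.1] [198 194 179]
115 [ -1.2  64.5 -32.6] [198 194 178]
120 [ -1.2  62.1 -31.4] [194 193 177]
125 [ -1.1  59.6 -30.2] [198 196 181]
130 [ -1.1  56.9 -30.8] [166 162 150]
135 [ -1.1  56.8 -16. ] [107 102 103]
140 [ -1.1  54.9 -13.6] [105  99 103]
170 [-0.9 41.6 -8. ] [104 100 101]
200 [-0.8 29.5  0.2] [106 103 101]
230 [-0.7 17.   6.1] [105  98  99]
260 [-0.6  4.6 11.7] [98 96 96]
290 [-0.4 -6.3 19.1] [103  99 100]
310 [ -0.4 -14.9  22. ] [97 95 97]
```

No force now, and the tip estimate is just past the mouth plane, about −1 mm across. Advance further along the slot.

```bash
python3 -m handwheel '[[[0.23,0,0.19,0],[0.23,0,0.19,0],[0.23,0,0.19,0],[0,0,0,0]]]'
python3 -m handwheel '[[[0.23,0,0.19,0],[0.23,0,0.19,0],[0.23,0,0.19,0],[0,0,0,0]]]'
```

```text
time_s: 16.77
tcp_pos: [470.8, 226.5, 197.4]
tcp_rot: [2.21, 2.231, 0.002]
force: [0.9, -1.4, 3.8]
gripper_width: 21.1
time_s: 17.27
tcp_pos: [472.1, 231.9, 194.1]
tcp_rot: [2.208, 2.227, 0.003]
force: [-2.3, -10.9, 26.1]
gripper_width: 21.1
```

```bash
cat >> h.py <<'E'
def pose(tag):
    """lifter tip in slot frame from wrist depth"""
    q=readout.observe();T=q['tcp_pos'];f=grab('wrist',tag)
    V=np.arange(3,340);P=np.array([w(f,253,v)-T for v in V]);c=f['pixels'][V,253].astype(int).sum(1)
    k=np.argmax((c[:-8]-c[8:]))+4
    bl=P[:k-8];ha=P[(np.arange(len(V))>k+8)&(V<300)]
    fb=np.polyfit(bl[:,1],bl[:,2],1);fh=np.polyfit(ha[:,1],ha[:,2],1)
    th=np.arctan(-fh[0]);thb=np.arctan(-fb[0]);cf=P[k+3:k+9,1].max()
    t=th; top=np.array([cf,np.polyval(fh,cf)]);n=np.array([np.sin(t),np.cos(t)]);d=np.array([np.cos(t),-np.sin(t)])
    o=top-16*n;tip=o+100*d+2*n+T[1:]
    r=tip-[357.5,129];s=np.radians(40)
    print('T',T.round(1),'F',q['force'].round(1),'th',np.degrees([th,thb]).round(1),'joint',o.round(1),'bladeoff',((np.polyval(fb,o[0])-o[1])*np.cos(t)).round(1),
     'tip along %.1f perp %.1f'%(r@[np.cos(s),-np.sin(s)],r@[np.sin(s),np.cos(s)]))
E
python3 -c "
from h import *
pose('w8')"
```

```text
T [472.1 231.9 194.1] F [ -2.3 -10.9  26.1] th [28.6 30.4] joint [ 50.5 -30.7] bladeoff 6.9 tip along 18.0 perp -0.3
```

The tip is about 18 mm inside, with the lifter pitched ~29°. Swing the grip up across the slot axis so the slot brings it to 40°.

```bash
python3 -m handwheel '[[[-0.3,0,-0.25,0],[0.33,0,-0.4,0],[0.33,0,-0.4,0],[0.33,0,-0.4,0],[0,0,0,0]]]'
python3 -m handwheel '[[[0.33,0,-0.4,0],[0.33,0,-0.4,0],[0,0,0,0]]]'
python3 -c "
from h import *
pose('w9')"
```

```text
time_s: 17.95
tcp_pos: [470.1, 240.4, 205.7]
tcp_rot: [-2.211, -2.232, 0.0]
force: [0.2, -1.1, -1.5]
gripper_width: 21.5
time_s: 18.32
tcp_pos: [470.1, 247.2, 213.9]
tcp_rot: [-2.211, -2.232, -0.001]
force: [-0.1, -0.8, -2.0]
gripper_width: 21.1
T [470.1 247.2 213.9] F [-0.1 -0.8 -2. ] th [ 5.7 27.1] joint [ 50.3 -16.5] bladeoff -28.2 tip along -8.5 perp 71.8
```

```bash
python3 - <<'E'
from h import *
f=load('w9');q=readout.observe();T=q['tcp_pos']
for v in range(5,330,15): print(v,(w(f,253,v)-T).round(1),f['pixels'][v,253])
g=grab('side','s9')
cv2.imwrite('pics/x9.png',np.hstack([f['pixels'][:,:,::-1][:350],cv2.resize(g['pixels'][70:140,210:262,::-1],(260,350),interpolation=cv2.INTER_CUBIC)]))
E
```

```text
5 [ -1.8 125.4 -76.8] [177 171 159]
20 [ -1.7 116.2 -71.4] [210 206 191]
35 [ -1.6 109.2 -83.1] [181 178 165]
50 [ -1.5  99.7 -76.4] [179 177 164]
65 [ -1.4  90.6 -68.4] [182 179 165]
80 [ -1.3  82.  -62.1] [182 180 165]
95 [ -1.2  73.6 -56.2] [184 182 164]
110 [ -1.1  65.5 -50.5] [183 181 166]
125 [ -1.1  57.7 -44.9] [182 180 165]
140 [ -1.   50.5 -38. ] [151 147 135]
155 [ -0.9  46.2 -19.9] [98 94 93]
170 [ -0.9  39.7 -15. ] [95 91 92]
185 [ -0.8  33.5 -10.1] [101  95  98]
200 [-0.7 27.3 -5.7] [97 95 94]
215 [-0.7 21.2 -1.8] [97 90 94]
230 [-0.6 15.   1.8] [98 94 95]
245 [-0.6 10.1  7.5] [97 92 94]
260 [-0.5  4.1 10.7] [94 92 93]
275 [-0.4 -0.9 15.3] [95 92 95]
290 [-0.4 -6.  19.4] [95 91 93]
305 [ -0.3 -11.6  22.6] [96 91 93]
320 [ -0.3 -16.5  26.6] [97 94 95]
```

View pics/x9.png

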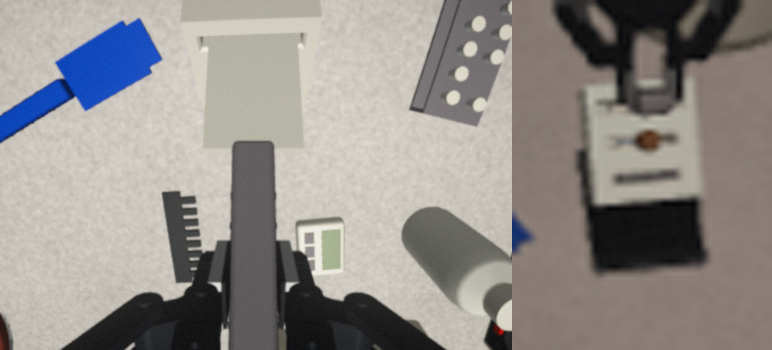

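The wrist view shows the blade inside the upper slot, centred (blade 204–303, slot 202–306 px), at a pitch of 36.6°. I raise it a little more, then advance.

```bash
python3 -m handwheel '[[[0.2,0,-0.23,0],[0.19,0,-0.23,0],[0.38,0,0.32,0],[0.38,0,0.32,0],[0.38,0,0.32,0],[0.38,0,0.32,0],[0,0,0,0]]]'
python3 -m handwheel '[[[0.38,0,0.32,0],[0.38,0,0.32,0],[0.38,0,0.32,0],[0.38,0,0.32,0],[0,0,0,0]]]'
python3 - <<'E'
from h import *
q=readout.observe();T=q['tcp_pos'];f=grab('wrist','w10');print(T)
for v in range(5,330,12): print(v,(w(f,253,v)-T).round(1),f['pixels'][v,253])
E
```

```text
time_s: 19.3
tcp_pos: [469.7, 266.2, 205.0]
tcp_rot: [-2.21, -2.232, 0.0]
force: [0.0, 0.4, -2.1]
gripper_width: 21.1
time_s: 19.92
tcp_pos: [469.6, 281.4, 192.3]
tcp_rot: [-2.21, -2.232, 0.0]
force: [-0.1, -0.7, -2.3]
gripper_width: 21.0
[469.58706152 281.4188849  192.25739626]
5 [ -1.9 126.9 -86. ] [178 172 161]
17 [ -1.8 119.2 -81.1] [181 176 163]
29 [ -1.7 111.1 -71.8] [179 175 164]
41 [ -1.6 103.9 -67.3] [181 177 165]
53 [ -1.6  96.8 -60.9] [183 178 166]
65 [ -1.5  90.  -54.7] [184 178 165]
77 [ -1.4  83.5 -49.6] [187 185 170]
89 [ -1.4  76.8 -56. ] [217 213 199]
101 [ -1.3  69.9 -58.1] [182 176 165]
113 [ -1.2  63.5 -52.5] [183 179 165]
125 [ -1.1  57.3 -47. ] [182 180 166]
137 [ -1.1  51.1 -42.9] [182 179 163]
149 [ -1.   48.1 -24.8] [96 91 91]
161 [ -1.   42.9 -20.3] [97 90 93]
173 [ -0.9  37.8 -16.1] [99 97 96]
185 [ -0.9  32.7 -12.3] [98 91 95]
197 [-0.8 28.1 -7.7] [98 94 97]
209 [-0.8 23.5 -3.6] [95 93 94]
221 [-0.7 18.5 -0.6] [96 93 94]
233 [-0.7 14.   3. ] [96 92 93]
245 [-0.6  9.3  6. ] [97 93 98]
257 [-0.6  5.1  9.8] [95 91 93]
269 [-0.5  1.6 14.3] [99 93 94]
281 [-0.5 -3.7 15.9] [93 91 94]
293 [-0.4 -7.3 19.9] [91 88 89]
305 [ -0.4 -11.2  23.2] [95 92 93]
317 [ -0.3 -15.4  26. ] [95 90 92]
329 [ -0.3 -19.9  28.4] [93 90 90]
```

```bash
python3 -m handwheel '[[[0.38,0,0.32,0],[0.38,0,0.32,0],[0.38,0,0.32,0],[0.3,0,0.25,0],[0.15,0,0.13,0],[0,0,0,0]]]'
python3 -m handwheel '[[[0.15,0,0.13,0],[0.15,0,0.13,0],[0.15,0,0.13,0],[0,0,0,0]]]'
python3 - <<'E'
from h import *
q=readout.observe();T=q['tcp_pos'];f=grab('wrist','w11');print(T)
for v in range(60,330,12): print(v,(w(f,253,v)-T).round(1),f['pixels'][v,253])
E
```

```text
time_s: 20.72
tcp_pos: [469.5, 297.1, 179.0]
tcp_rot: [-2.211, -2.232, 0.0]
force: [0.9, -0.1, -2.6]
gripper_width: 20.7
time_s: 21.22
tcp_pos: [469.5, 301.6, 175.2]
tcp_rot: [-2.211, -2.232, -0.0]
force: [-0.2, -0.3, -2.5]
gripper_width: 21.0
[469.54097809 301.59399129 175.16927202]
60 [ -1.4  92.7 -55.3] [185 179 167]
72 [ -1.4  86.2 -51. ] [183 181 166]
84 [ -1.3  79.9 -46. ] [185 180 167]
96 [ -1.2  73.7 -41.3] [183 180 166]
108 [ -1.2  67.8 -35.9] [184 180 169]
120 [ -1.1  62.1 -31.6] [205 201 186]
132 [ -1.   53.7 -44.7] [192 189 173]
144 [ -1.   50.5 -26. ] [88 85 84]
156 [ -1.   45.1 -21.9] [95 91 91]
168 [ -0.9  39.9 -17.9] [99 96 94]
180 [ -0.8  34.6 -14.5] [101  97  98]
192 [ -0.8  29.7 -10.4] [97 93 95]
204 [-0.7 24.8 -6.6] [96 93 92]
216 [-0.7 20.1 -2.9] [97 91 94]
228 [-0.6 15.7  1.3] [99 95 95]
240 [-0.6 11.6  5.6] [95 90 93]
252 [-0.6  6.7  8. ] [96 91 95]
264 [-0.5  3.  12.3] [96 94 92]
276 [-0.5 -2.4 14. ] [93 89 93]
288 [-0.4 -6.4 17.5] [96 91 93]
300 [-0.4 -9.3 22.2] [90 86 89]
312 [ -0.3 -13.3  25.3] [94 86 89]
324 [ -0.3 -17.   28.5] [92 85 91]
```

```bash
python3 -m handwheel '[[[0.15,0,0.13,0],[0.15,0,0.13,0],[0.15,0,0.13,0],[0,0,0,0]]]'
python3 -m handwheel '[[[0.15,0,0.13,0],[0.15,0,0.13,0],[0,0,0,0]]]'
python3 -c "
from h import *
q=readout.observe();T=q['tcp_pos'];f=grab('wrist','w12');print(T)
for v in range(100,330,10): print(v,(w(f,253,v)-T).round(1),f['pixels'][v,253])
"
```

```text
time_s: 21.78
tcp_pos: [469.9, 304.8, 171.9]
tcp_rot: [2.21, 2.229, -0.002]
force: [0.7, -9.1, 6.4]
gripper_width: 21.2
time_s: 22.15
tcp_pos: [471.2, 304.8, 171.0]
tcp_rot: [2.208, 2.223, -0.004]
force: [0.2, -26.8, 23.9]
gripper_width: 21.0
[471.23362317 304.77027444 170.97685733]
100 [ -0.9  71.5 -38.9] [186 185 170]
110 [ -0.8  66.7 -34.6] [184 182 168]
120 [ -0.8  62.1 -30. ] [185 182 168]
130 [ -0.8  57.1 -28.7] [219 214 200]
140 [ -0.7  49.5 -41.2] [185 182 168]
150 [ -0.7  47.7 -23.8] [100  94  95]
160 [ -0.7  43.1 -21. ] [98 95 97]
170 [ -0.7  39.  -17.2] [99 91 93]
180 [ -0.7  34.8 -13.8] [99 94 96]
190 [ -0.7  30.4 -11.2] [97 95 96]
200 [-0.6 26.3 -8.2] [99 92 93]
210 [-0.6 22.7 -4.2] [97 91 93]
220 [-0.6 18.9 -1. ] [99 92 92]
230 [-0.6 15.3  2.4] [99 94 95]
240 [-0.6 11.2  4.5] [98 94 95]
250 [-0.6  6.8  6.3] [101  94  96]
260 [-0.6  4.4 11.1] [95 94 96]
270 [-0.5  0.9 13.8] [94 88 90]
280 [-0.5 -2.5 16.8] [93 88 91]
290 [-0.5 -6.2 19. ] [99 95 94]
300 [-0.5 -9.7 21.6] [96 88 92]
310 [ -0.5 -13.3  23.9] [97 96 96]
320 [ -0.5 -16.7  26.3] [95 92 91]
```

Bottomed out: about 36 N along the axis. Relieve, let go, lift straight up and check.

```bash
python3 -m handwheel '[[[-0.2,0,-0.17,0],[0,0,0,0]]]'
python3 -m handwheel '[[[0,0,0,0],[0,0,0,0],[0,0,0,0],[0,0,0,0]]]' 0.6 30
python3 -m handwheel '[[[0,0,-2,0],[0,0,-3,0],[0,0,-4,0],[-3,0,-3,0],[-5,0,0,0],[-5,0,0,0],[0,0,0,0],[0,0,0,0]]]'
python3 - <<'E'
from h import *
f=grab('wrist','w13'); g=grab('side','s13'); t=grab('top','t13')
print(readout.observe()['tcp_pos'])
cv2.imwrite('pics/x13.png',np.hstack([cv2.resize(f['pixels'][:,:,::-1],(440,330)),cv2.resize(g['pixels'][75:130,215:260,::-1],(270,330),interpolation=cv2.INTER_CUBIC)]))
E
```

```text
time_s: 22.45
tcp_pos: [470.6, 305.1, 171.8]
tcp_rot: [2.21, 2.227, -0.0]
force: [0.8, -12.5, 10.0]
gripper_width: 21.0
time_s: 22.95
tcp_pos: [469.4, 307.1, 170.4]
tcp_rot: [-2.211, -2.232, 0.0]
force: [0.7, 0.3, 0.5]
gripper_width: 51.2
time_s: 23.95
tcp_pos: [470.8, 177.1, 290.6]
tcp_rot: [-2.212, -2.231, -0.001]
force: [0.2, -0.5, -0.1]
gripper_width: 51.3
[470.68674546 177.84204217 290.38461452]
```

View pics/x13.png

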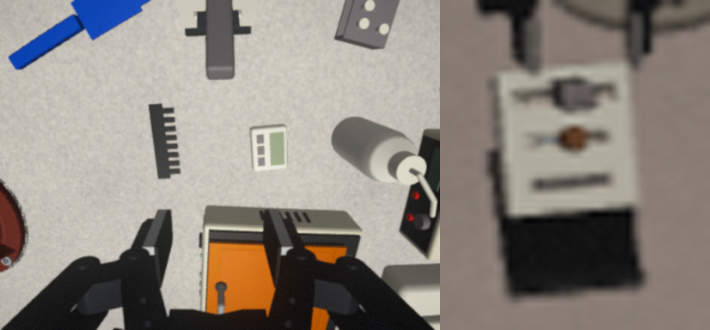

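```bash
python3 - <<'E'
from h import *
f=load('w13')
for v in range(6,92,7):
  p=w(f,256,v); r=p[1:]-[357.5,129]; print(v,p.round(1),'along %.1f perp %.1f'%(r@[.766,-.643],r@[.643,.766]),f['pixels'][v,256])
E
```

```text
6 [471.2 308.6 177.1] along -68.4 perp 5.4 [88 84 85]
13 [471.2 303.6 179.7] along -73.9 perp 4.2 [89 86 84]
20 [471.2 298.2 185.2] along -81.5 perp 5.0 [90 85 87]
27 [471.3 293.4 187.8] along -86.9 perp 3.8 [91 86 85]
34 [471.3 288.5 192.1] along -93.5 perp 4.0 [94 88 90]
41 [471.3 283.7 196. ] along -99.6 perp 3.8 [93 88 89]
48 [471.3 279.  199.3] along -105.3 perp 3.3 [91 88 90]
55 [471.4 274.5 201.7] along -110.3 perp 2.3 [95 88 90]
62 [471.4 269.9 206.2] along -116.7 perp 2.8 [97 91 93]
69 [471.4 265.5 209.6] along -122.3 perp 2.6 [96 91 92]
76 [471.4 261.2 212.6] along -127.5 perp 2.1 [101  97  96]
83 [471.5 256.9 209.7] along -129.0 perp -2.9 [115 110 110]
90 [471.6 252.3 204.9] along -129.4 perp -9.5 [106 101 102]
```

The lifter is in the upper slot and free. Its handle end is 129 mm out, which puts the tip at about 91 mm, and it sags ~3°. Now the cover: move above the bar.

```bash
python3 -m handwheel '[[[0,0,0,2.8],[-3.92,0.22,0,0],[-3.92,0.22,0,0],[-3.92,0.22,0,0],[-3.92,0.23,0,0],[-3.92,0.23,1,0],[-3.92,0.23,2,0],[-3.92,0.23,2,0],[0,0,3,0],[0,0,0,0],[0,0,0,0]]]' 0.6 40
python3 - <<'E'
from h import *
q=readout.observe(); print(q['tcp_pos'],R.from_rotvec(q['tcp_rot']).as_matrix().round(3))
f=grab('wrist','w14'); cv2.imwrite('pics/w14.png',f['pixels'][:,:,::-1])
E
```

```text
time_s: 25.48
tcp_pos: [476.2, -97.3, 211.4]
tcp_rot: [2.263, 2.178, 0.001]
force: [0.0, -0.1, -0.3]
gripper_width: 50.9
[476.17632085 -97.25946729 211.38938163] [[ 0.038  0.999  0.001]
 [ 0.999 -0.038 -0.   ]
 [-0.     0.001 -1.   ]]
```

View pics/w14.png

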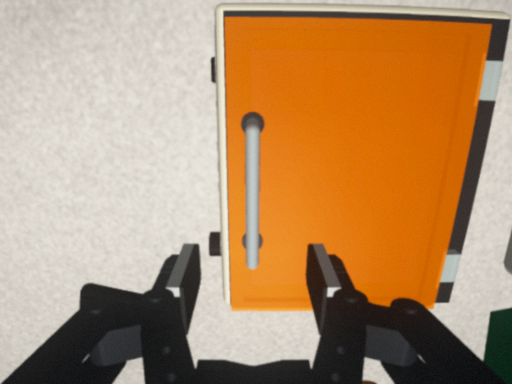

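The bar is at column 252, rows 123–268, midway between the fingers and parallel to tool x.

```bash
python3 - <<'E'
from h import *
f=load('w14'); a=w(f,252,125,137);b=w(f,252,266,137);print(a,b,(a+b)/2); print(w(f,252,170),w(f,252,240))
h=[w(f,486,25,98),w(f,436,302,98)];print(h)
m=np.array([475.5,-97,134])
for d in range(0,46,5):
  t=np.radians(d);print(d,round(-175*np.cos(t)+46*np.sin(t)+175,1),round(175*np.sin(t)+46*np.cos(t)-46,1))
E
```

```text
[477.06224144 -43.89016163 137.        ] [ 472.96196622 -149.79257891  137.        ] [475.01210383 -96.84137027 137.        ]
[475.92627654 -73.49257474 140.14904035] [ 473.90704849 -125.68136262  140.82643301]
[array([651.13152617,  19.17584374,  98.        ]), array([ 646.81906862, -222.83798637,   98.        ])]
0 0.0 0.0
5 4.7 15.1
10 10.6 29.7
15 17.9 43.7
20 26.3 57.1
25 35.8 69.6
30 46.4 81.3
35 58.0 92.1
40 70.5 101.7
45 83.8 110.3
```

```bash
python3 -m handwheel '[[[0,-0.1,3,0],[0,0,3,0],[0,0,2,0],[0,0,1,0],[0,0,0,0],[0,0,0,0]]]'
python3 -m handwheel '[[[0,0,0,0],[0,0,0,0],[0,0,0,0],[0,0,0,0],[0,0,0,0],[0,0,0,0]]]' 0 40
python3 -m handwheel '[[[0,0.23,-0.75,0],[0,0.24,-0.76,0],[0,0.29,-0.73,0],[0,0.3,-0.73,0],[0,0.36,-0.7,0],[0,0.37,-0.7,0],[0,0,0,0],[0,0,0,0]]]'
```

```text
time_s: 26.28
tcp_pos: [475.4, -98.0, 121.5]
tcp_rot: [2.264, 2.176, 0.001]
force: [-0.1, 0.1, -1.1]
gripper_width: 51.2
time_s: 27.02
tcp_pos: [475.5, -98.0, 121.0]
tcp_rot: [2.264, 2.176, 0.002]
force: [5.1, 1.0, 4.2]
gripper_width: 8.0
time_s: 28.02
tcp_pos: [491.9, -98.6, 163.5]
tcp_rot: [-2.265, -2.176, 0.002]
force: [4.9, -1.4, -7.0]
gripper_width: 8.1
```

```bash
python3 -m handwheel '[[[0,0.42,-0.67,0],[0,0.42,-0.67,0],[0,0.47,-0.63,0],[0,0.48,-0.62,0],[0,0.53,-0.59,0],[0,0.53,-0.58,0],[0,0,0,0]]]'
python3 -m handwheel '[[[0,0.58,-0.54,0],[0,0.58,-0.54,0],[0,0.62,-0.48,0],[0,0.63,-0.48,0],[0,0.66,-0.43,0],[0,0.67,-0.43,0],[0,0,0,0],[0,0,0,0],[0,0,0,0],[0,0,0,0],[0,0,0,0],[0,0,0,0],[0,0,0,0]]]'
python3 - <<'E'
from h import *
f=grab('wrist','w15'); g=grab('side','s15'); grab('top','t15'); q=readout.observe(); print(q['tcp_pos'],q['force'])
cv2.imwrite('pics/x15.png',np.hstack([cv2.resize(f['pixels'][:,:,::-1],(400,300)),cv2.resize(g['pixels'][80:260,170:350,::-1],(300,300))]))
# panel plane by orange pixels in wrist
P=f['pixels'].astype(int);m=(P[...,0]>P[...,2]+80)&(P[...,0]>120)
v,u=np.nonzero(m);i=np.random.default_rng(0).choice(len(v),min(600,len(v)),False)
X=np.array([w(f,a,b) for a,b in zip(u[i],v[i]) if f['depth'][b,a]>0]);c=np.median(X,0)
for _ in range(5):
  n=np.linalg.svd(X-X.mean(0))[2][2];d=abs((X-X.mean(0))@n);X=X[d<3*np.median(d)+1]
n*=np.sign(n[2]);print('n',n,'tilt',np.degrees(np.arccos(n[2])),len(X))
E
```

```text
time_s: 28.9
tcp_pos: [520.0, -99.7, 202.5]
tcp_rot: [-2.264, -2.176, 0.003]
force: [-7.9, -2.0, 2.4]
gripper_width: 8.0
time_s: 30.52
tcp_pos: [557.1, -101.2, 232.5]
tcp_rot: [-2.265, -2.176, 0.002]
force: [-12.1, -2.3, 13.7]
gripper_width: 8.1
[ 557.10490887 -101.2492581   232.51032238] [-11.2509885   -2.69645637  13.74377176]
n [ 0.69715611 -0.02824783  0.71636263] tilt 44.24501677703319 583
```

Plane fit of the cover: 44.2°. A radial push of ~18 N remains; I relax it slightly, let it settle and compare the rest of the scene.

```bash
python3 -m handwheel '[[[0,-0.08,-0.13,0],[0,0,0,0],[0,0,0,0],[0,0,0,0],[0,0,0,0],[0,0,0,0]]]'
python3 - <<'E'
from h import *
q=readout.observe();print(q['tcp_pos'],q['force'],abs(q['joint_velocities']).max(),q['gripper_width'])
a,b=load('s13'),grab('side','s16')
print('block diff',abs(a['pixels'][90:130,218:255].astype(int)-b['pixels'][90:130,218:255]).mean())
t0,t=load('t0'),grab('top','t16')
d=cv2.GaussianBlur(abs(t0['pixels'].astype(int)-t['pixels']).max(2).astype(np.float32),(5,5),0)
for n,(x,y) in dict(bottle=(308,215),timer=(318,283),rack=(218,227),mouse=(514,398),jar=(597,243),beaker=(613,304),comb=(316,356),blue=(235,410)).items():
  u,v=int(x/1.5625),int(y/1.5625);print(n,d[v-10:v+10,u-12:u+12].mean().round(1))
f=grab('wrist','w16');P=f['pixels'].astype(int);v,u=np.nonzero((P[...,0]>P[...,2]+80)&(P[...,0]>120)&(f['depth']>0))
X=np.array([w(f,*p) for p in list(zip(u,v))[::40]])
for _ in range(5): n=np.linalg.svd(X-X.mean(0))[2][2];dd=abs((X-X.mean(0))@n);X=X[dd<3*np.median(dd)+1]
print('tilt',np.degrees(np.arccos(abs(n[2]))))
E
```

```text
time_s: 31.42
tcp_pos: [557.1, -101.3, 232.7]
tcp_rot: [-2.265, -2.177, 0.001]
force: [-6.0, -3.1, 4.4]
gripper_width: 8.4
[ 557.14274438 -101.25702172  232.66077773] [-6.03408146 -3.13064606  4.3732689 ] 0.0019061044078209648 8.361839844405358
block diff 7.664189189189189
bottle 24.2
timer 24.4
rack 21.2
mouse 15.0
jar 16.1
beaker 24.0
comb 35.0
blue 76.5
tilt 44.266609522946595
```

```bash
python3 - <<'E'
from h import *
for A,B,pts in (('t0','t16',dict(bottle=(308,215),timer=(318,283),rack=(218,227),mouse=(514,398),jar=(597,243),beaker=(613,304),comb=(316,356),blue=(235,410))),('s0','s16',dict(bottle=(463,210),timer=(409,233),rack=(450,165),mouse=(306,393),jar=(483,450),beaker=(415,472),comb=(342,240),blue=(295,193)))):
  a,b=load(A)['pixels'],load(B)['pixels']
  for n,(x,y) in pts.items():
    u,v=int(x/1.5625),int(y/1.5625);T=a[v-15:v+15,u-20:u+20];S=b[v-30:v+30,u-40:u+40]
    r=cv2.matchTemplate(S,T,cv2.TM_CCOEFF_NORMED);_,m,_,l=cv2.minMaxLoc(r);print(A,n,'%.2f'%m,l[0]-20,l[1]-15)
f=load('s16')
a,b=load('s13')['pixels'],f['pixels'];T=a[92:128,222:252];r=cv2.matchTemplate(b[82:138,212:262],T,cv2.TM_CCOEFF_NORMED);print(cv2.minMaxLoc(r))
E
```

```text
t0 bottle 0.99 0 0
t0 timer 0.43 0 0
t0 rack 1.00 0 0
t0 mouse 1.00 0 0
t0 jar 1.00 0 0
t0 beaker 0.99 0 0
t0 comb 0.48 0 0
t0 blue 0.23 -4 -9
s0 bottle 0.34 -2 0
s0 timer 0.30 -5 2
s0 rack 0.42 -17 9
s0 mouse 1.00 0 0
s0 jar 1.00 0 0
s0 beaker 1.00 0 0
s0 comb 1.00 0 0
s0 blue 1.00 0 0
(-0.18258237838745117, 0.9998258948326111, (8, 20), (10, 10))
```

```bash
python3 -c "
from h import *
print(job.finish_job()); q=readout.observe(); print(q['time_s'],q['force'])"
```

```text
the job is handed in; nothing more can be done
None
the job is handed in; nothing more can be done
```

The lifter is in the upper slot and released, and the robot is holding the cover half open at about 44°. I handed the job in at about 32 s; no verdict came back.

**What I did:** I gripped the lifter by its handle and tilted it by pressing the handle's end down on the cover's bow bar. The first try at the slot hit the face with about 27 N. I backed off, lowered the tip 3 mm, and the blade went in. I pushed it home until it stopped at about 36 N, then let go. After that I gripped the bar and swung the cover up along its arc.

**Last checks:**
- **Lifter:** the tip is about 91 mm deep, estimated from the handle end, good to 2–3 mm. It sags about 3° from the slot axis. The block and lifter looked the same in the side view at the end as just after release.
- **Cover:** two plane fits gave 44.2° and 44.3°. The arm was still, and the wrist force was about 8 N.
- **Bystanders:** six of the seven bystanders, and the blue look-alike, matched their start position in at least one camera. The timer was partly hidden by the arm: weak match, no shift in the top view and a few pixels in the side view. It was last seen clearly, looking undisturbed, just after I released the lifter.
- **Not viewed:** I had used up the 12 pictures, so the final pose was checked by numbers only.

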